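# Measure the free play of a probe lift's screw on its dial

### The arm

A 6-joint arm with a two-finger parallel gripper is mounted at the origin on the work surface. World frame = base frame: x ahead of the robot, y to its left, z up, the work surface at z = 0. Lengths are in m, angles in degrees, forces in N, time in s.
With the tool pointing down it reaches from about 0.425 to 0.925 m from the base axis. Payload 12.5 kg.
Tool frame: the origin (TCP) lies between the finger pads; the fingertips stand 8 mm ahead of it and the grasp point (between the pads) lies 11 mm behind it; x points along the fingers, y is the direction in which the jaws open and shut, and the axes are right-handed (so a half turn about x gives the same grasp; the last joint's range is limited). The gripper opens to 85 mm and grips with 20 to 120 N. Pads are 22 mm wide; open, the fingers measure 114 mm over their backs; the gripper's body (76 mm by 85 mm) begins 54 mm behind the grasp point. The pads swing forward as they close: fully open they stand 13 mm farther back than shut.
Start: joints at [58.465, 28.126, 89.318, -0, 62.55, -6.05], TCP at [0.269, 0.564, 0.239] pointing down, gripper open.
Joint ranges: [-177.58, 177.58], [-47.91, 125.51], [2.72, 160], [-65.01, 245.01], [3.68, 167.84], [-153.87, 153.87]. Speed limits (degrees/s): [127.2, 127.2, 159.86, 180, 180, 180].

### API

Orientations are given as a 3x3 rotation matrix whose columns are the frame's x, y, z axes.
In Python, from rig import arm gives the robot as it stands. Calls block until the motion is done:
- arm.movep(position, orientation): joint-space move of the TCP to a pose.
- arm.move_straight(position, rotation=None, v=0.15, threshold=None): straight line of the TCP; rotation=None keeps the orientation; v is the mean speed in m/s. With threshold (N) it stops when the force on the tool has changed by that much, and returns True; else False.
- arm.set_joints(angles): joint-space move.
- arm.command_gripper(opening, squeeze=None): finger opening in m; squeeze is the grip in N (None keeps the last); returns when the fingers have stopped.
- arm.sleep(seconds).
- arm.inverse_kinematics(position, orientation): joint angles nearest the present ones, or None.
- arm.get_image(name): name is "scene" or "top" or "wrist"; returns a dict with "img" (400x640x3 uint8, red, green, blue), "K" (3x3 intrinsics, pixels), "xyz" and "rotation" of the camera in the world. Camera axes: x right, y up, looking along -z (the intrinsics and any distortion apply to the point x, -y, -z); pixel columns grow to the right and rows downward; lengths in m; the calibration is good to about 2 mm. A picture is of the moment at which its call begins. There is no depth.
A pose or a line that the arm cannot do raises arm.MotionError and nothing moves.
- arm.close_job(): hands the job in, once; it reports no verdict.
Readings, each from a call of its own:
- arm.get_clock(): time.
- arm.get_joint_pos(): joint angles.
- arm.get_joint_velocities(): joint speeds.
- arm.get_joint_efforts(): joint torques, N m.
- arm.get_tool_pos(): TCP position.
- arm.get_orientation(): TCP orientation.
- arm.get_contact_force(): force on the tool from outside, world axes, zero at the start.
- arm.get_wrist_torque(): the same for the moment, N m.
- arm.get_finger_gap(): finger opening in m.
Only numpy, scipy, OpenCV 4.12 (cv2) and the standard library are available. Lean on these libraries where they do the work, as an engineer would, in place of code of your own. Each camera call takes 0.05 s, during which the arm holds its last target. There are 200 camera calls.

### The job

Measure the free play in the screw of the probe lift. Swing its crank gently clockwise (seen from above) until you feel the screw just take up, then turn the dial ring until the line on its zero lug stands in front of the crank's pointer, and finally swing the crank back anticlockwise until the screw just takes up on the other side and leave it there, so that the pointer shows the free play on the dial. Do not wind the screw (its probe must stay where it is), do not shift the dial again once it is set, and leave the beaker, clamp and bottle alone.

Things in the scene. Friction and masses are not known exactly. Their poses are not given: they have to be found in the camera images.
- lift: Probe lift, fixed: an upright hand-cranked lead-screw slide of bare aluminium. Base plate 150 x 130 mm; top plate 105 x 115 mm, 164 mm above the bench, with a boss, a dial ring and a crank, all turning about one upright axis. Between the plates a carriage with a side rod holds the probe on the -y side. Origin on the bench under the axis, z up. Its highest part is the crank handle, 246 mm.
- crank: Steel crank: arm 16 mm wide (top 202 mm above the bench) with handle on its -x side, pointer on +x; origin on the axis, z up. Swings freely (under 1 N at the handle) over an unknown free play of 0.4 to 1.9 rad in all, starting at least 0.12 rad from either end; there it meets the screw and goes firm. The screw holds up to 5 N at the handle and is wound beyond: stop at 2 to 4 N. Stays where left.
- handle (a point): Centre of the top end of the crank's black handle, an upright round grip fixed to the arm, 16 mm in diameter, 44 mm tall (202 to 246 mm above the bench), 80 mm from the turning axis.
- pointer (a point): Tip of the crank's pointer, the short pointed tail opposite the handle: 40 mm from the turning axis, 190 mm above the bench, just over the dial.
- dial: Aluminium dial ring under the crank, 50 mm radius, 10 mm thick, upper face 186 mm above the bench, black ticks every 10 degrees. Origin on the axis, z up, +x towards its zero lug. Turns apart from the crank, 1.6 rad either way from the lift's +x; held by friction (2 N at the lug), stays where left. It starts 0.25 to 0.9 rad anticlockwise of the lift's +x and has to go clockwise.
- lug (a point): Centre of the top of the dial's zero lug, the only upright tab on the dial, with a black line on top: 12 mm radially, 10 mm across (pinch it here), standing 22 mm above the dial, top 208 mm above the bench, centre 57 mm from the axis. The dial is set when lug and pointer lie in the same direction from the axis, within 0.09 rad.
- axis (a point): Point on the upright turning axis of crank, dial and screw, at the level of the dial's upper face, 186 mm above the bench.
- probe_tip (a point): Lower end of the thin black probe (6 mm in diameter) that hangs from the carriage into the beaker. It travels 20 mm per turn of the screw and must not travel 0.25 mm, which is 0.08 rad of winding (6 mm at the crank's handle).
- beaker: Empty glass beaker, loose, 72 mm in diameter and 90 mm tall, around the probe. Origin at the centre of its underside. Leave it alone.
- clamp: Two-prong flask clamp lying loose on the bench, about 225 mm long and 25 mm high. Origin on the bench under its screw, prongs along +x. Leave it alone.
- reagent: Capped amber glass bottle, loose, 64 mm in diameter and 130 mm tall. Origin at the centre of its underside. Leave it alone.
- mantle: Aluminium heating mantle, fixed, 194 mm in diameter and 110 mm tall, with a three-necked glass flask in it, 218 mm tall in all. Origin at the centre of its underside.

How it is judged:
By the outcome, as a careful person would: the job done as asked, in the order asked, and still so for the second after the job is handed in, with the robot touching nothing.
It also fails if it takes over 72 s, if anything falls off the work surface, if the arm or the gripper's body presses on something with over 40 N, if the wrist force passes 120 N, or if a joint passes its speed limit or range.

## Working session

There is one attempt and no reset: what is moved stays moved. The work goes in short steps, each a Python script; the robot and the scene stay as the last script left them, time stands still between calls to the robot, and variables do not carry over. Pictures are saved under pics/ and viewed, about 8 in all and at most 12, crops included, and the job is handed in when it is done.

```bash
ls; mkdir -p pics; python3 - <<'E'
from rig import arm
import cv2,pickle
for n in("scene","top"):
    d=arm.get_image(n); cv2.imwrite(f"pics/{n}0.png",d["img"][:,:,::-1]); pickle.dump(d,open(f"pics/{n}0.pkl","wb"))
    print(n,d["K"].tolist(),d["xyz"],d["rotation"].tolist() if hasattr(d["rotation"],'tolist') else d["rotation"],[k for k in d])
print(arm.get_clock())
E
```

```text
pics
scene [[492.7549867380035, 0.0, 317.279271145155], [0.0, 492.7549867380035, 206.33169230758918], [0.0, 0.0, 1.0]] [1.41212604 0.68634685 0.98191381] [[-0.6036637337827039, -0.5135307444495029, 0.6098165880169742], [0.7970885894807087, -0.37390852401759944, 0.4741752800248392], [-0.015487964203831785, 0.7723202639916421, 0.6350445124498764]] ['img', 'K', 'xyz', 'rotation']
top [[407.320553044045, 0.0, 309.7283512330463], [0.0, 407.320553044045, 200.06015602716752], [0.0, 0.0, 1.0]] [0.52638349 0.05143602 1.15916255] [[0.0012808654852770713, 0.9940315112249147, -0.10908581060578583], [-0.999998559323068, 0.0013947299408306646, 0.000967512367417314], [0.0011138830268842988, 0.10908441419517685, 0.9940318656080891]] ['img', 'K', 'xyz', 'rotation']
0.1
```

View pics/top0.png

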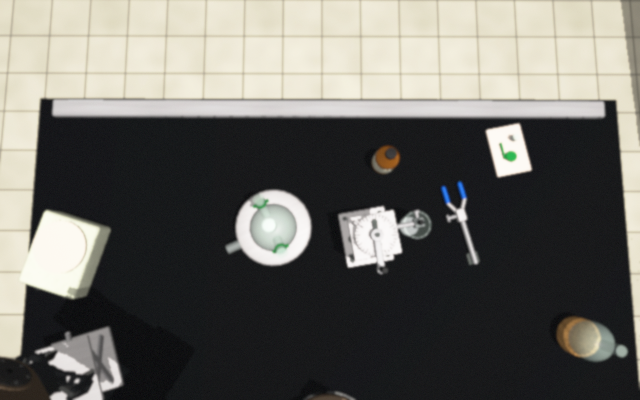

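View pics/scene0.png

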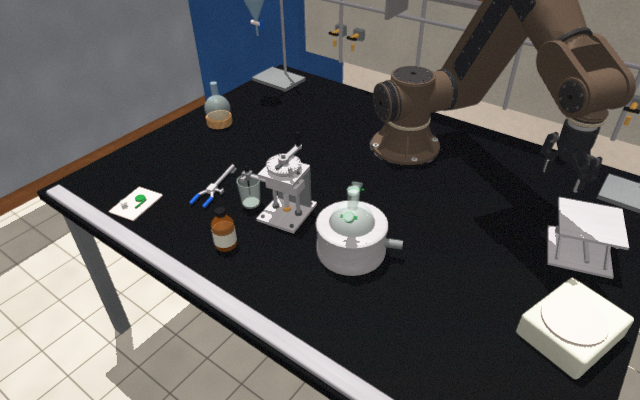

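Top view: the lift axis is near (376,236), the crank handle near (381,268) towards the robot, the beaker at (416,224), the mantle at (274,228) and the bottle at (386,158). I'll enlarge the lift in both views.

```bash
python3 - <<'E'
import cv2,numpy as np
a=cv2.imread("pics/top0.png")[195:285,330:440]; b=cv2.imread("pics/scene0.png")[135:240,245:325]
a=cv2.resize(a,None,fx=6,fy=6,interpolation=cv2.INTER_CUBIC); b=cv2.resize(b,None,fx=5,fy=5,interpolation=cv2.INTER_CUBIC)
cv2.imwrite("pics/a.png",a);cv2.imwrite("pics/b.png",b)
E
```

```text
(no output)
```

View pics/a.png

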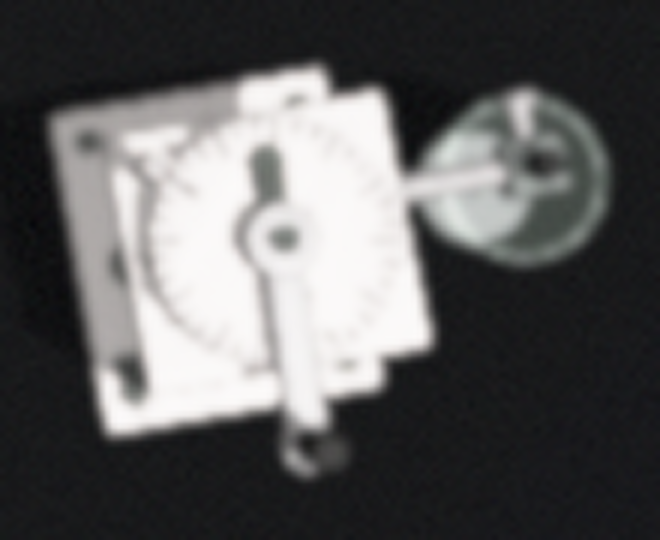

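The crop shows the hub dot at full-image pixel (377.5,234.5), the handle top near (385,270.5), and the pointer on the far side. The lift is yawed about +11°, and the lug is probably on the upper left. I'll locate the axis and read the wrist camera's mounting.

```bash
cat > h.py <<'E'
import numpy as np,cv2,pickle
from rig import arm
def ray(d,px,z):
    K=np.array(d["K"]);R=np.array(d["rotation"]);c=np.array(d["xyz"])
    v=np.linalg.inv(K)@[px[0],px[1],1]; v=R@[v[0],-v[1],-v[2]]
    return c+v*(z-c[2])/v[2]
def proj(d,p):
    K=np.array(d["K"]);q=np.array(d["rotation"]).T@(np.array(p)-d["xyz"]);u=K@[q[0],-q[1],-q[2]];return u[:2]/u[2]
def down(a):
    # tool pointing down, jaw (y) axis along heading a (rad)
    x=np.array([0,0,-1.]);y=np.array([np.cos(a),np.sin(a),0]);return np.column_stack([x,y,np.cross(x,y)])
def snap(n,f):
    d=arm.get_image(n);pickle.dump(d,open(f"pics/{f}.pkl","wb"));cv2.imwrite(f"pics/{f}.png",d["img"][:,:,::-1]);return d
E
python3 - <<'E'
from h import *
np.set_printoptions(precision=4,suppress=True)
d=pickle.load(open("pics/top0.pkl","rb"))
print(ray(d,(377.5,234.5),.206),ray(d,(385,270.5),.246))
w=snap("wrist","w0");R=arm.get_orientation();p=arm.get_tool_pos()
print(R,p);print("cam in tool",np.array(R).T@(w["xyz"]-np.array(p)),np.array(R).T@w["rotation"],w["K"][0])
print(arm.get_contact_force())
for a in range(0,360,30):
    q=arm.inverse_kinematics([.44,-.12,.45],down(np.radians(a))); print(a,q)
E
```

```text
[ 0.5504 -0.1077  0.206 ] [ 0.47   -0.1163  0.246 ]
[[-0.0004  0.4302  0.9027]
 [-0.0007  0.9027 -0.4302]
 [-1.     -0.0008 -0.    ]] [0.2688 0.5641 0.2389]
cam in tool [-0.1338 -0.0001 -0.0815] [[ 0.001   0.3171 -0.9484]
 [ 1.     -0.0012  0.0007]
 [-0.0009 -0.9484 -0.3171]] [353.0752   0.     320.7823]
[-0.4292  0.5225 -0.3613]
0 [-23.5632   4.5694  91.2337  -0.      84.197  -23.5632]
30 [-23.5632   4.5694  91.2337  -0.      84.197  -53.5632]
60 [-23.5632   4.5694  91.2337  -0.      84.197  -83.5632]
90 [ -23.5632    4.5694   91.2337   -0.       84.197  -113.5632]
120 [ -23.5632    4.5694   91.2337   -0.       84.197  -143.5632]
150 None
180 None
210 [-23.5632   4.5694  91.2337  -0.      84.197  126.4368]
240 [-23.5632   4.5694  91.2337  -0.      84.197   96.4368]
270 [-23.5632   4.5694  91.2337  -0.      84.197   66.4368]
300 [-23.5632   4.5694  91.2337   0.      84.197   36.4368]
330 [-23.5632   4.5694  91.2337   0.      84.197    6.4368]
```

Axis ≈ (0.550, −0.108), handle heading ≈ 186°. Next I'll raise the arm and look from the wrist camera above the lift.

```bash
python3 - <<'E'
from h import *
np.set_printoptions(precision=4,suppress=True)
p=arm.get_tool_pos();arm.move_straight([p[0],p[1],.38],v=.3)
a=np.radians(96);R=down(a);A=np.array([.5504,-.1077])
t=A+.065*R[:2,2]
print(arm.inverse_kinematics([*t,.37],R))
arm.movep([*t,.37],R)
d=snap("wrist","w1");print(proj(d,[*A,.206]),proj(d,[.47,-.1163,.246]),arm.get_clock(),arm.get_contact_force())
c=cv2.resize(d["img"][:,:,::-1],None,fx=1.25,fy=1.25);cv2.imwrite("pics/w1b.png",c)
E
```

```text
[ -15.3865   22.5249   78.5917   -0.       78.8834 -111.3865]
[320.309 104.639] [320.1362 -23.5921] 3.4667 [0.9559 0.1569 0.9318]
```

View pics/w1b.png

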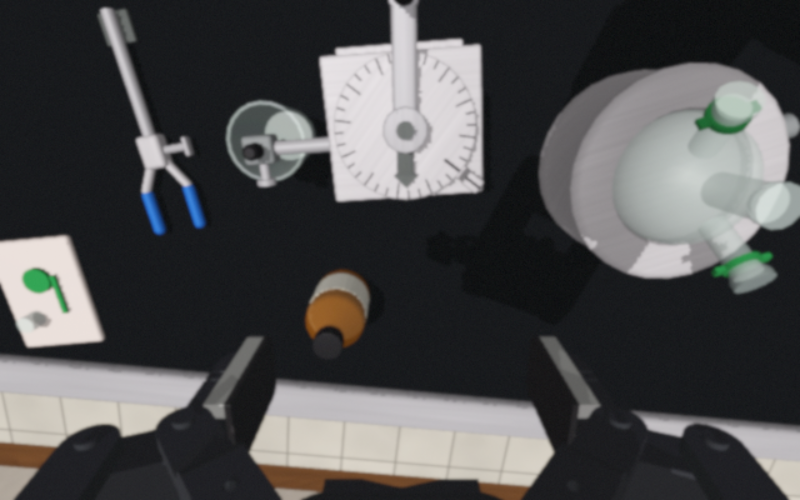

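The wrist view shows the hub at (405,130), the pointer pointing down to (405,187), the lug at lower right near (468,175), and the handle at the top edge. I'll enlarge it.

```bash
python3 - <<'E'
from h import *
d=pickle.load(open("pics/w1.pkl","rb"));c=d["img"][0:170,250:400,::-1]
cv2.imwrite("pics/w1c.png",cv2.resize(c,None,fx=3.5,fy=3.5,interpolation=cv2.INTER_CUBIC))
E
```

```text
(no output)
```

View pics/w1c.png

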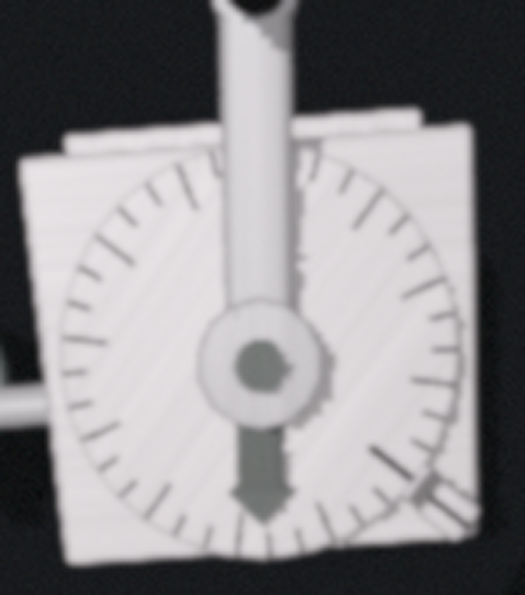

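```bash
python3 - <<'E'
from h import *
np.set_printoptions(precision=4,suppress=True)
d=pickle.load(open("pics/w1.pkl","rb"))
f=lambda u,v,z:ray(d,(250+u/3.5,v/3.5),z)
A=f(260,355,.186);H=f(261,365,.206);P=f(264,522,.190);L=f(455,511,.208)
print("dialc",A,"hub.206",H,"ptr",P,"lug",L)
for c in(A,H,np.array([.5504,-.1077,0])):
  for q in(P,L): v=(q-c)[:2];print(np.hypot(*v),np.degrees(np.arctan2(v[1],v[0])))
E
```

```text
dialc [ 0.5485 -0.1045  0.186 ] hub.206 [ 0.5498 -0.1043  0.206 ] ptr [ 0.589 -0.099  0.19 ] lug [ 0.5783 -0.0543  0.208 ]
0.040883072172250644 7.6537646656598755
0.058361173300399596 59.22068189525773
0.039574214947550625 7.6284738590800085
0.057542843672482136 60.23079667341434
0.03954255619338224 12.676252557550823
0.060236907274004395 62.381012115033684
```

```bash
cat >> h.py <<'E'
A=np.array([.5497,-.1050])
def favg(n=8):
    F=[]
    for _ in range(n): F.append(arm.get_contact_force());arm.sleep(.02)
    return np.mean(F,0),np.std(F,0)
def hpose(th,off,z,r=.08):
    # TCP pose at heading th (rad), jaw tangential; off=0: jaw heading th-90deg, off=pi: other way round
    return [*(A+r*np.array([np.cos(th),np.sin(th)])),z],down(th-np.pi/2+off)
def swing(sgn,th,off,z,step=.1,v=.02,lim=2.2,maxang=2.0):
    """Drag the caged handle along its arc until the tangential force says the screw has taken up."""
    f0=favg()[0];s0=th
    print("base",f0)
    while abs(th-s0)<maxang:
        p,R=hpose(th+sgn*step,off,z)
        hit=arm.move_straight(p,R,v=v,threshold=lim)
        q=np.array(arm.get_tool_pos());tn=np.arctan2(*(q[:2]-A)[::-1])%(2*np.pi)
        f,s=favg(5);t=np.array([-np.sin(tn),np.cos(tn)])
        ft=-sgn*(f-f0)[:2]@t
        print(f"th {np.degrees(tn):.1f} hit {hit} ft {ft:.2f} df {np.round(f-f0,2)} sd {np.round(s,2)} t {arm.get_clock():.1f}")
        th=tn
        if ft>2: return th,ft
    return th,None
E
python3 - <<'E'
from h import *
arm.command_gripper(.030,squeeze=20)
th=np.radians(187.5)
p,R=hpose(th,0,.30);arm.movep(p,R)
f,s=favg();print(f,s)
p,R=hpose(th,0,.222);print(arm.move_straight(p,v=.08,threshold=6),arm.get_tool_pos())
f,s=favg();print(f,s,arm.get_clock())
d=snap("wrist","w2")
E
```

```text
[-0.08219155 -0.14723803  0.17927936] [0.52040977 0.40499342 0.37671635]
False [ 0.47059799 -0.11550891  0.22242019]
[ 0.21671253 -0.08656057 -0.03150168] [0.3131315  0.36059314 0.4658653 ] 6.125
```

View pics/w2.png

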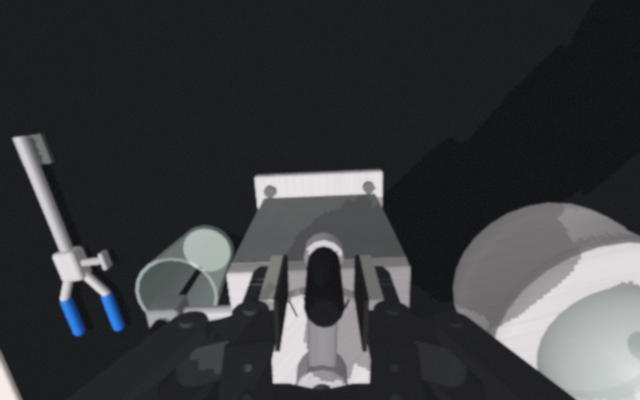

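The handle sits well centred between the fingers and the force noise is about 0.4 N. Now the clockwise swing, with a threshold that adapts to the present load.

```bash
sed -i 's/f0=favg()\[0\];s0=th/f0=favg(15)[0];s0=th;ft=0/; s/threshold=lim)/threshold=max(1.4,lim+.6-max(ft,0)))/; s/favg(5);t=/favg(8);t=/' h.py
python3 - <<'E'
from h import *
th,ft=swing(-1,np.radians(187.5),0,.222)
print(np.degrees(th),ft,arm.get_joint_pos())
E
```

```text
base [-0.10964142 -0.11126759 -0.14617135]
th 181.8 hit False ft -0.12 df [-0.3   0.11  0.52] sd [0.5  0.52 0.4 ] t 7.1
th 176.1 hit False ft -0.10 df [-0.29  0.12  0.19] sd [0.46 0.34 0.42] t 7.8
th 170.3 hit False ft -0.05 df [-0.1   0.07  0.16] sd [0.43 0.39 0.37] t 8.5
th 164.6 hit False ft -0.06 df [0.19 0.01 0.09] sd [0.51 0.63 0.27] t 9.2
th 158.9 hit False ft -0.26 df [-0.03  0.3  -0.07] sd [0.57 0.42 0.41] t 9.8
th 153.2 hit False ft -0.24 df [0.28 0.13 0.08] sd [0.45 0.43 0.42] t 10.5
th 147.5 hit False ft 0.54 df [-0.29 -0.45  0.17] sd [0.46 0.52 0.34] t 11.2
th 146.2 hit True ft 1.68 df [-0.36 -1.78  1.12] sd [0.82 0.63 0.4 ] t 11.6
th 145.9 hit True ft 1.48 df [-0.13 -1.69  1.02] sd [0.26 0.45 0.3 ] t 11.9
th 145.6 hit True ft 1.70 df [-0.21 -1.91  1.3 ] sd [0.42 0.42 0.68] t 12.3
th 145.4 hit True ft 1.74 df [-0.33 -1.89  1.55] sd [0.39 0.46 0.78] t 12.6
th 145.1 hit True ft 1.81 df [-0.3  -2.    1.85] sd [0.34 0.39 0.55] t 13.0
th 144.9 hit True ft 2.75 df [-1.02 -2.64  2.01] sd [0.36 0.72 0.5 ] t 13.3
144.87401704451412 2.745904728727976 [-14.62009131  18.43847082 109.3080385   -0.2176318   52.52472751
 -68.0200423 ]
```

```bash
python3 - <<'E'
from h import *
th=np.arctan2(*(np.array(arm.get_tool_pos())[:2]-A)[::-1])
p,R=hpose(th+.05,0,.222);arm.move_straight(p,R,v=.03)
arm.move_straight([p[0],p[1],.30],v=.15)
p,R=hpose(np.radians(15),0,.37,r=-.065);print(arm.inverse_kinematics(p,R))
arm.movep(p,R);arm.sleep(.2);d=snap("wrist","w3");u=proj(d,[*A,.186]);print(u,arm.get_clock())
x,y=int(u[0])-90,max(0,int(u[1])-100);print(x,y)
c=d["img"][y:y+190,x:x+190,::-1];cv2.imwrite("pics/w3c.png",cv2.resize(c,None,fx=3,fy=3,interpolation=cv2.INTER_CUBIC))
E
```

```text
[-2.15911428e+01  1.12523004e+01  9.47929924e+01 -2.54444375e-14
  7.39547072e+01  5.34088572e+01]
[320.61122207 103.09063026] 16.4167
230 3
```

View pics/w3c.png

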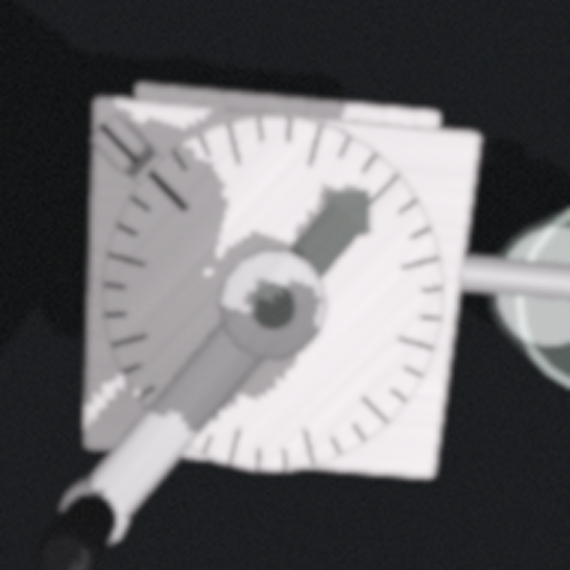

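The view shows the crank pointer now up-right with its tip at about (368,190), the dial centre at about (272,293), and the dial's zero line running from (152,172) to (186,209), with the lug beyond it.

```bash
python3 - <<'E'
from h import *
np.set_printoptions(precision=4,suppress=True)
d=pickle.load(open("pics/w3.pkl","rb"))
f=lambda u,v,z:ray(d,(230+u/3,3+v/3),z)[:2]
D=f(272.5,293.5,.186);Hb=f(272,305,.206);print("dial c",D,"hub",Hb)
for n,q in dict(tip=f(368,190,.190),shaft=f(322,247,.19),z1=f(152,172,.186),z2=f(186,209,.186),lug=f(119,143,.208),handle=f(68,550,.246),armpt=f(150,442,.202)).items():
  for c in(D,Hb): v=q-c;print(n,q,round(np.hypot(*v),4),np.degrees(np.arctan2(v[1],v[0])).round(1))
E
```

```text
dial c [ 0.5516 -0.1047] hub [ 0.5495 -0.1051]
tip [ 0.5853 -0.123 ] 0.0384 -28.5
tip [ 0.5853 -0.123 ] 0.04 -26.6
shaft [ 0.5675 -0.1148] 0.0189 -32.4
shaft [ 0.5675 -0.1148] 0.0205 -28.4
z1 [ 0.5743 -0.0637] 0.0469 60.9
z1 [ 0.5743 -0.0637] 0.0482 59.1
z2 [ 0.5674 -0.0752] 0.0335 61.8
z2 [ 0.5674 -0.0752] 0.0348 59.2
lug [ 0.5783 -0.0565] 0.0551 60.9
lug [ 0.5783 -0.0565] 0.0565 59.3
handle [ 0.4805 -0.0702] 0.079 154.1
handle [ 0.4805 -0.0702] 0.0774 153.2
armpt [ 0.5036 -0.0812] 0.0534 154.0
armpt [ 0.5036 -0.0812] 0.0518 152.6
```

```bash
sed -i 's/^A=.*/A=np.array([.5500,-.1050])/' h.py; python3 - <<'E'
from h import *
np.set_printoptions(precision=3,suppress=True)
arm.command_gripper(.034,squeeze=20)
t0=np.radians(59.5);t1=np.radians(-27.3)
p,R=hpose(t0,0,.27,r=.060);arm.movep(p,R)
f0=favg(6)[0]
p,R=hpose(t0,0,.199,r=.060);print(arm.move_straight(p,R,v=.08,threshold=8),arm.get_tool_pos(),favg(6)[0]-f0)
arm.command_gripper(.0,squeeze=20);print("gap",arm.get_finger_gap(),favg(6)[0]-f0)
n=10
for t in np.linspace(t0,t1,n+1)[1:]:
    p,R=hpose(t,0,.199,r=.060);arm.move_straight(p,R,v=.05);
    print(np.degrees(t).round(1),np.array(arm.get_contact_force())-f0,round(arm.get_finger_gap(),4))
print(arm.get_clock(),favg(6)[0]-f0,arm.get_joint_pos())
arm.command_gripper(.034)
arm.move_straight([p[0],p[1],.27],v=.12)
p,R=hpose(np.radians(-27),0,.37,r=-.065);arm.movep(p,R);arm.sleep(.2);d=snap("wrist","w4");u=proj(d,[*A,.186]);print(u,arm.get_clock())
x,y=int(u[0])-90,max(0,int(u[1])-100);print(x,y)
c=d["img"][y:y+190,x:x+190,::-1];cv2.imwrite("pics/w4c.png",cv2.resize(c,None,fx=3,fy=3,interpolation=cv2.INTER_CUBIC))
E
```

```text
False [ 0.581 -0.053  0.199] [ 0.468  0.068 -0.305]
gap 0.009393337920229556 [-0.308  0.683  3.206]
50.8 [-0.57  -0.049  4.724] 0.0088
42.1 [-0.4   -0.447  4.937] 0.0093
33.5 [-0.913 -0.515  3.667] 0.0093
24.8 [-1.257 -1.221  4.69 ] 0.0092
16.1 [-1.94   0.415  5.252] 0.0094
7.4 [-1.61  -0.436  6.116] 0.0096
-1.3 [-3.348  0.082  5.322] 0.0094
-9.9 [-3.926 -0.816  5.015] 0.0093
-18.6 [-2.526 -0.141  6.587] 0.0093
-27.3 [-2.748  0.767  5.641] 0.0096
22.2917 [-2.57   0.516  5.267] [-18.516  29.844  93.015  -0.001  57.162  98.602]
[320.158 103.886] 24.425
230 3
```

View pics/w4c.png

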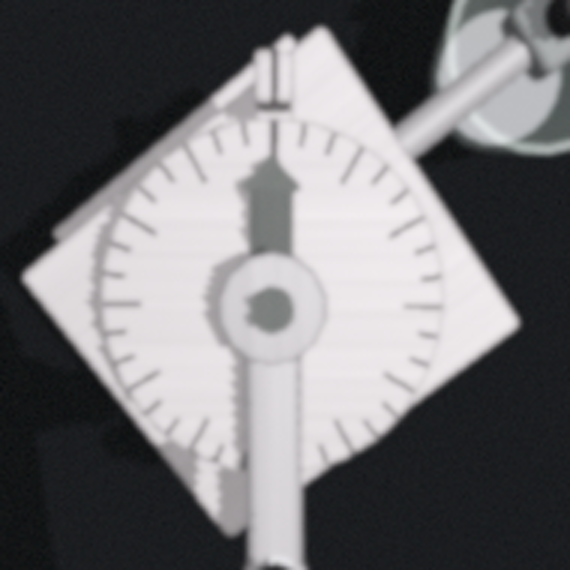

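The lug line (274) and pointer tip (271,160) agree to about 0.015 rad about the hub (271.5,310), well within tolerance. Now the anticlockwise swing.

```bash
python3 - <<'E'
from h import *
arm.command_gripper(.030)
th=np.radians(153);o=np.pi
p,R=hpose(th,o,.30);print(arm.inverse_kinematics(p,R),arm.inverse_kinematics(*hpose(np.radians(265),o,.222)))
arm.movep(p,R)
p,R=hpose(th,o,.222);hit=arm.move_straight(p,R,v=.08,threshold=6);print(hit,arm.get_tool_pos(),arm.get_clock())
if not hit: 
    th,ft=swing(1,th,o,.222);print(np.degrees(th),ft,arm.get_clock())
E
```

```text
[-1.59960790e+01  1.28319400e+01  1.03616482e+02 -2.54444375e-14
  6.35515784e+01  1.01003921e+02] [-2.53817425e+01  2.50019291e+01  9.78768324e+01 -2.54444375e-14
  5.71212384e+01 -2.03817425e+01]
False [ 0.47893455 -0.06871136  0.22243117] 26.1583
base [-0.01850324 -0.16983226  0.09508412]
th 158.7 hit False ft 0.15 df [0.4  0.   0.21] sd [0.43 0.65 0.42] t 27.1
th 164.4 hit False ft 0.21 df [-0.14  0.26 -0.42] sd [0.48 0.66 0.48] t 27.8
th 170.2 hit False ft 0.02 df [-0.13  0.04 -0.04] sd [0.55 0.6  0.61] t 28.5
th 175.9 hit False ft -0.02 df [-0.08 -0.01 -0.05] sd [0.55 0.39 0.39] t 29.1
th 181.6 hit False ft -0.37 df [ 0.14 -0.37 -0.1 ] sd [0.35 0.53 0.55] t 29.8
th 187.3 hit False ft -0.00 df [ 0.31  0.04 -0.46] sd [0.24 0.34 0.21] t 30.5
th 193.0 hit False ft 0.34 df [ 0.07  0.36 -0.37] sd [0.47 0.24 0.42] t 31.2
th 198.7 hit False ft 0.05 df [ 0.22  0.12 -0.3 ] sd [0.54 0.22 0.34] t 31.9
th 204.4 hit False ft 0.06 df [ 0.05  0.09 -0.04] sd [0.41 0.59 0.29] t 32.6
th 210.1 hit False ft 0.26 df [ 0.06  0.33 -0.21] sd [0.49 0.46 0.28] t 33.2
th 215.8 hit False ft 0.30 df [-0.12  0.28 -0.18] sd [0.34 0.26 0.62] t 33.9
th 221.5 hit False ft 0.43 df [-0.04  0.54  0.12] sd [0.39 0.33 0.29] t 34.6
th 227.1 hit False ft 0.14 df [0.06 0.27 0.11] sd [0.68 0.4  0.57] t 35.3
th 232.8 hit False ft 0.22 df [-0.09  0.24 -0.21] sd [0.41 0.2  0.19] t 36.0
th 237.9 hit True ft 1.39 df [-0.93  1.13  1.44] sd [0.3  0.55 0.45] t 36.5
th 238.0 hit True ft 1.86 df [-1.25  1.51  1.04] sd [0.55 0.34 0.33] t 36.9
th 237.9 hit True ft 1.94 df [-1.5   1.25  1.35] sd [0.48 0.41 0.61] t 37.2
th 237.9 hit True ft 1.74 df [-1.39  1.05  1.29] sd [0.47 0.37 0.27] t 37.5
th 237.8 hit True ft 2.04 df [-1.51  1.43  1.21] sd [0.47 0.31 0.29] t 37.9
237.83272692703594 2.0385159668954724 37.8917
```

It has gone firm at about 2 N. One more small nudge to be sure, then back off, lift and look.

```bash
python3 - <<'E'
from h import *
f0=np.array([-.0185,-.17,.095]);o=np.pi
th=np.radians(237.83)
for k in range(4):
    f=favg(15)[0]-f0;t=np.array([-np.sin(th),np.cos(th)]);ft=-f[:2]@t
    print(np.degrees(th).round(2),ft.round(2))
    if ft>2.4: break
    th+=.006;arm.move_straight(*hpose(th,o,.222),v=.01)
p,R=hpose(th-.06,o,.222);arm.move_straight(p,R,v=.03);print(favg(8)[0]-f0)
arm.move_straight([p[0],p[1],.30],v=.15)
p,R=hpose(np.radians(10),0,.37,r=-.065);arm.movep(p,R);arm.sleep(.2);d=snap("wrist","w5");u=proj(d,[*A,.186]);print(u,arm.get_clock())
c=d["img"][3:193,230:420,::-1];cv2.imwrite("pics/w5c.png",cv2.resize(c,None,fx=3,fy=3,interpolation=cv2.INTER_CUBIC))
d=snap("top","top1");a,b=cv2.imread("pics/scene0.png"),snap("scene","scene1")["img"][:,:,::-1]
cv2.imwrite("pics/cmp.png",cv2.resize(np.hstack([a[150:250,170:290],b[150:250,170:290]]),None,fx=3,fy=3))
E
```

```text
237.83 1.88
238.17 3.11
[0.23609122 0.24088983 0.0084697 ]
[320.33762188 102.91134045] 40.9583
```

View pics/w5c.png

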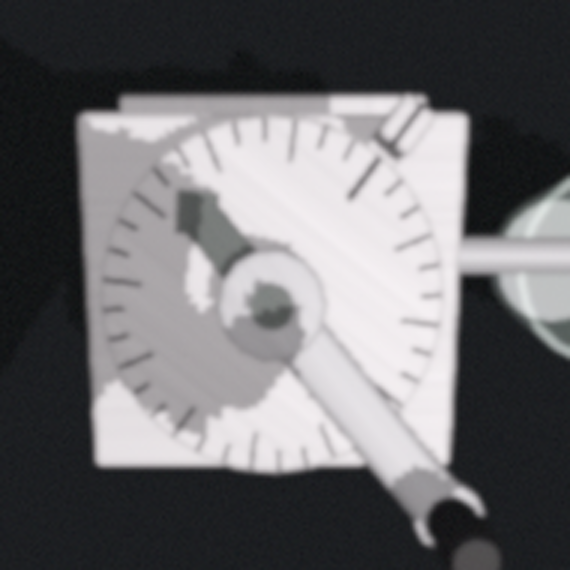

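View pics/cmp.png

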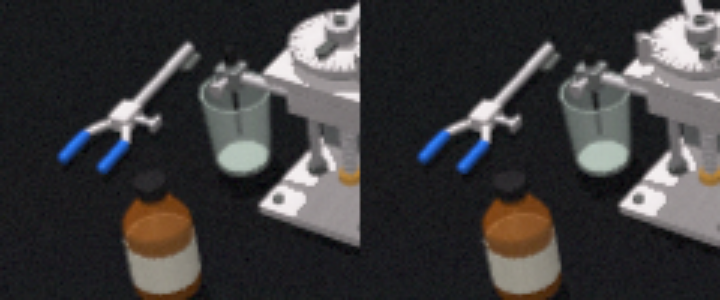

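The final view shows the lug still where it was set, the pointer about 80° anticlockwise of it, and the beaker, clamp, bottle and probe unchanged. I'll do a numeric check of the dial and hand in.

```bash
python3 - <<'E'
from h import *
d=pickle.load(open("pics/w5.pkl","rb"));f=lambda u,v,z:ray(d,(230+u/3,3+v/3),z)[:2]
hd=lambda q:np.degrees(np.arctan2(*(q-f(271,304,.206))[::-1])).round(1)
print("zero line",hd(f(376,162,.186)),"lug",hd(f(404,128,.208)),"pointer",hd(f(184,190,.19)),"handle",hd(f(475,556,.246))%360)
g=pickle.load(open("pics/w4.pkl","rb"));k=lambda u,v,z:ray(g,(230+u/3,3+v/3),z)[:2]
h4=lambda q:np.degrees(np.arctan2(*(q-k(271.5,310,.206))[::-1])).round(1)
print("set: zero line",h4(k(274,125,.186)),"lug",h4(k(274,75,.208)),"ptr",h4(k(271,160,.19)))
arm.close_job();print(arm.get_clock())
E
```

```text
zero line -28.2 lug -27.9 pointer 49.3 handle 231.1
set: zero line -27.8 lug -27.6 ptr -26.8
the job is handed in; nothing more can be done
the job is handed in; nothing more can be done
```

The free play measurement is done and handed in, and the dial shows about 78° (1.37 rad). No verdict is reported, and I viewed 9 pictures.

1. **Clockwise swing:** I swung the crank clockwise with the handle loosely held between the fingers, until the screw took up at about 2.7 N.
2. **Dial set:** I pinched the lug and turned the dial clockwise by about 87°. The check picture showed the lug at −27.6° and the pointer at −26.8°. That is about 0.015 rad apart, and the limit is 0.09 rad.
3. **Anticlockwise swing:** I swung the crank back until it went firm at about 2 N, then nudged it to 3.1 N. I backed off, lifted clear and left it there.

**Final checks:**
- **Dial:** the lug is at about −28°, unchanged within reading error.
- **Pointer:** reads from 49° at the tip to 51° from the handle, so the free play is good to about 2°.
- **Other things:** in the scene camera, the beaker, clamp, bottle and probe look the same before and after. I did not measure the probe height to 0.25 mm. That the screw was not wound rests on the force readings after each step staying at or below about 3.1 N; it holds up to 5 N.
- **Time:** about 41 s of robot time at the last reading before hand-in, with the arm clear of everything.

At the clockwise end the fingers crept about 1.3° (roughly 2 mm at the handle) as the force rose from 1.7 to 2.7 N. I took this as give in the gripper, as the force was well under 5 N.

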